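Put the check pieces back into their own dishes

TASK

The four check pieces of the hardness tester stand in each other's dishes. Put each back into its own: the three brass weights by size into the three round dishes (largest in the largest, smallest in the smallest) and the plain steel disc into the square dish, standing flat on the dish's floor. The empty rubber pad is there for parking; keep the pieces upright and do not shift the loose hexagon nut that lies among the dishes.

Things in the scene. Friction and masses are not known exactly. Their poses are not given: they have to be found in the camera images.
- weight_large: the largest of three brass weights, a round body 56 mm across and 25 mm high with a round knob 22 mm across on top, 40 mm high in all; loose, 410 g or so; origin: centre of the underside, z up. Lift it by the knob from above. At the start it stands in the medium round dish
- weight_medium: the middle of three brass weights, a round body 44 mm across and 22 mm high with a round knob 16 mm across on top, 36 mm high in all; loose, 200 g or so; origin: centre of the underside, z up. Lift it by the knob from above. At the start it stands in the smallest round dish
- weight_small: the smallest of three brass weights, a round body 34 mm across and 18 mm high with a round knob 12 mm across on top, 34 mm high in all; loose, 110 g or so; origin: centre of the underside, z up. Lift it by the knob from above. At the start it stands in the square dish
- steel_disc: plain bright steel disc (hardness reference block), 49 mm across and 24 mm high, no knob; loose, 360 g or so; origin: centre of the underside, z up. Grip it across its diameter, by the part that stands above the dish's rim. At the start it lies in the largest round dish
- dish_large: the largest round dish, for the largest weight: fixed round wooden dish, 84 mm across outside, inside 72 mm across; floor 4 mm and top of the rim 10 mm above the bench; origin: centre of the underside, on the bench, z up
- dish_medium: the medium round dish, for the middle weight: fixed round wooden dish, 72 mm across outside, inside 60 mm across; floor 4 mm and top of the rim 10 mm above the bench; origin: centre of the underside, on the bench, z up
- dish_small: the smallest round dish, for the smallest weight: fixed round wooden dish, 62 mm across outside, inside 50 mm across; floor 4 mm and top of the rim 10 mm above the bench; origin: centre of the underside, on the bench, z up
- dish_square: the square dish, for the steel disc: fixed, wooden, 77 mm square outside, 65 mm inside; floor 4 mm and top of the rim 10 mm above the bench; origin: centre of the underside, on the bench, z up, sides along x and y
- pad: flat black rubber pad without a rim, 90 mm square, 3 mm thick, fixed, empty at the start: a free place to park a piece; origin: centre of the underside, on the bench, z up
- hex_nut: dark steel hexagon nut, 24 mm across the flats, 12 mm high, lying flat, loose bystander among the dishes, to be left alone; origin: centre of the underside
Not all that is in view belongs to the job. Leave any orange or turquoise look-alike of the dish_small alone.

How it is judged:
By the outcome, as a careful person would: the job done as asked, in the order asked, and still so for the second after the job is handed in, with the robot touching nothing.
It also fails if it takes over 115 s, if anything falls off the work surface, if the arm or the gripper's body presses on something with over 40 N, if the wrist force passes 120 N, or if a joint passes its speed limit or range.

ROBOT

A 6-joint arm with a two-finger parallel gripper is mounted at the origin on a cart in front of the work surface, level with it; the furniture and walls round the work are solid. World frame = base frame: x ahead of the robot, y to its left, z up, the work surface at z = 0. Lengths are in m, angles in rad, forces in N, time in s.
With the tool pointing down it reaches from about 0.3 to 0.775 m from the base axis. Payload 14.6 kg.
Tool frame: the origin (TCP) lies at the very end of the fingers, on their centre line; the grasp point (between the pads) lies 19 mm behind it; z points along the fingers, y is the line along which they close (so a half turn about z gives the same grasp; the last joint's range is limited). The gripper opens to 94 mm and grips with 3 to 60 N. Pads are 16 mm wide; open, the fingers measure 119 mm over their backs; the gripper's body (75 mm by 177 mm) begins 78 mm behind the grasp point.
Start: joints at [1.258, 0.3, 1.521, -0, 1.321, -0.067], TCP at [0.134, 0.533, 0.205] pointing down, gripper open.
Joint ranges: [-3.03, 3.03], [-0.79, 2.21], [0.23, 2.52], [-1.04, 4.18], [0, 3.07], [-2.55, 2.55]. Speed limits (rad/s): [2.22, 2.22, 2.57, 3.14, 3.14, 3.14].

INTERFACE

Orientations are given as [roll, pitch, yaw] about the fixed x, y, z axes, in that order (R = Rz(yaw) Ry(pitch) Rx(roll)).
In Python, from station import ctrl gives the robot as it stands.
- The arm moves only by the tool carry_out, never from a script. Its argument "motion" is text: rows parted by semicolons, each of 7 numbers parted by spaces: the shift along the world's x, y, z in m, then the turn, a rotation vector about the world's x, y, z in degrees, then the closure in counts, from 0 (fully open) to 255 (shut). In form: dx dy dz wx wy wz hand; .... A call has 1 to 20 rows; each row shifts and turns the commanded pose from where the row before left it; what a row does not reach is not made up. A row lasts 1/12 s, in which the tool goes at most 41.7 mm and 7.16 degrees, less where a joint would pass 70% of its speed; a pose out of reach is approached as far as the arm can. A call is refused whole if a number of a shift passes 0.0417 or a number of a turn 7.16, either way. A call with a gripper value outside its range is refused whole. The fingers move at their own pace and stop on an object; "grip_force" is the grip in N (left out, the last holds). Time passes only in rows, so rows that do not move let the fingers close. It gives the time, the measured TCP pose, the force, the opening and the grip force at its end, in the units of the state.
- ctrl.get_obs(): the state, without advancing time (a new reading comes with each control period).
- ctrl.camera(name): name is "side" or "top" or "wrist"; returns a dict with "pixels" (420x560x3 uint8, red, green, blue), "range_z" (420x560 float32, m along the optical axis (not along the pixel's ray), 0 where there is no reading), "K" (3x3 intrinsics, pixels), "dist" ([k1, k2, p1, p2, k3] as OpenCV has them; the pictures are not rectified), "position" and "attitude" of the camera in the world. Camera axes: x right, y up, looking along -z (the intrinsics and any distortion apply to the point x, -y, -z); pixel columns grow to the right and rows downward; lengths in m; the calibration is good to about 2 mm. A picture is of the moment at which its call begins.
- ctrl.hand_in(): hands the job in; it is judged then, once.
The state is a dict: "time_s": time; "qpos": joint angles; "joint_vel": joint speeds; "tau": joint torques, N m; "ee_pos": TCP position; "eef_rot": TCP orientation; "force": force on the tool from outside, world axes, zero at the start; "moment": the same for the moment, N m; "grip_width": finger opening in m; "grip_force": force on a finger pad.
Only numpy, scipy, OpenCV 4.12 (cv2) and the standard library are available. Lean on these libraries where they do the work, as an engineer would, in place of code of your own. Each camera call takes 0.05 s, during which the arm holds its last target. There are 200 camera calls.

## Working session

There is one attempt and no reset: what is moved stays moved. The work goes in short steps, Python scripts to look and compute and a tool call to move; the robot and the scene stay as the last step left them, time stands still between calls to the robot, and variables do not carry over. Pictures are saved under pics/ and viewed, at most 14 in all, crops included, and the job is handed in when it is done.

Besides the shell and the picture viewer there is one more tool, called after "Emit:" as a command line: name --argument value ..., lists and objects as JSON in quotes. carry_out: Moves the arm, as the interface text tells. Its arguments: {"type":"object","properties":{"motion":{"type":"string"},"grip_force":{"type":"number"}},"required":["motion"]}

```bash
mkdir -p pics; cat > h.py <<'E'
from station import ctrl
import numpy as np, cv2
from scipy.spatial.transform import Rotation as R
def shot(n,f):
    c=ctrl.camera(n); cv2.imwrite(f'pics/{f}.png',c['pixels'][:,:,::-1]); np.save(f'pics/{f}.npy',c,allow_pickle=True); return c
def load(f): return np.load(f'pics/{f}.npy',allow_pickle=True).item()
def rot(c):
    a=np.array(c['attitude'],float)
    return a if a.shape==(3,3) else (R.from_euler('xyz',a).as_matrix() if a.size==3 else R.from_quat(a).as_matrix())
def rays(c,uv):
    p=cv2.undistortPoints(np.array(uv,float).reshape(-1,1,2),np.array(c['K']),np.array(c['dist'])).reshape(-1,2)
    d=np.c_[p[:,0],-p[:,1],-np.ones(len(p))]
    return d@rot(c).T
def plane(c,uv,z):
    d=rays(c,uv);o=np.array(c['position']); return o+d*((z-o[2])/d[:,2])[:,None]
def cloud(c):
    v,u=np.mgrid[:420,:560]; d=rays(c,np.c_[u.ravel(),v.ravel()])
    return (np.array(c['position'])+d*c['range_z'].reshape(-1,1)).reshape(420,560,3)
E
python3 - <<'E'
from h import *
for n in('top','side'):
    c=shot(n,n+'0'); print(n,c['position'],c['attitude'],c['K'],c['dist'])
print(ctrl.get_obs())
E
```

```text
top [0.4605643  0.22638447 1.05160002] [ 0.08159398 -0.01367414 -1.55911377] [[385.51818224   0.         275.96074771]
 [  0.         385.51818224 209.92773669]
 [  0.           0.           1.        ]] [-0.06454233  0.          0.          0.          0.        ]
side [-0.20782851  0.84387873  1.20009287] [ 0.71060815  0.00828137 -2.28455345] [[458.10616565   0.         278.14585423]
 [  0.         458.10616565 210.79989405]
 [  0.           0.           1.        ]] [-0.1523961  0.         0.         0.         0.       ]
{'time_s': 0.1, 'qpos': array([ 1.25837407e+00,  3.00396177e-01,  1.52152013e+00, -1.33666972e-05,
        1.32072652e+00, -6.66166141e-02]), 'joint_vel': array([-1.78783145e-03, -8.09282095e-04, -1.54326296e-03, -4.63188507e-06,
       -6.69662548e-04, -1.97725895e-03]), 'tau': array([ 3.99405719e-03, -5.32653165e+01, -3.53275430e+01,  7.10874796e-02,
        2.35458522e-02, -4.61265108e-05]), 'ee_pos': array([0.13377585, 0.53323165, 0.20495322]), 'eef_rot': array([-3.14054394e+00, -5.69887236e-05,  2.89579029e+00]), 'force': array([-0.90731114, -0.39730154,  0.86050187]), 'moment': array([-0.00142277, -0.00849785,  0.0334644 ]), 'grip_force': 0.0, 'grip_width': 0.09400060321093401}
```

View pics/top0.png

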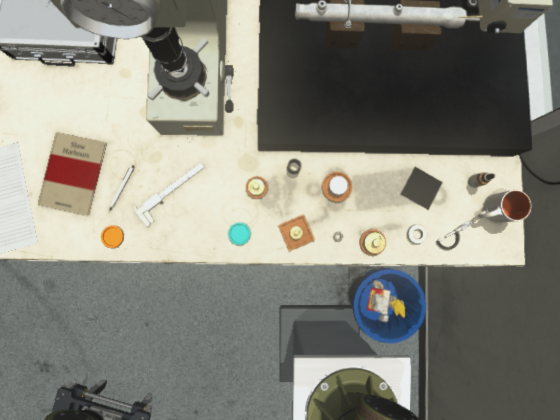

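View pics/side0.png

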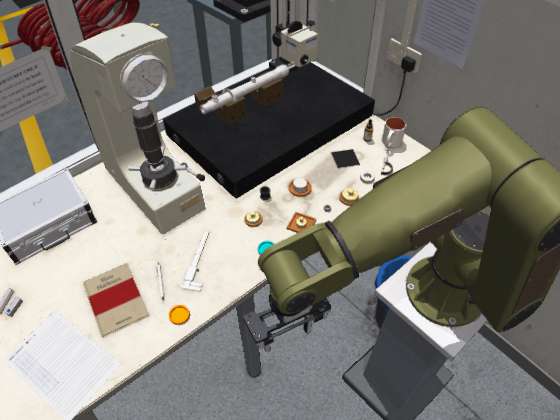

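The top view shows image up = +x and right = −y. The small dish with the medium weight is at (257,187), and the square dish with the small weight at (296,232). The large dish with the disc is at (336,186), and the medium dish with the large weight at (374,242). The nut is at (338,237) and the pad at (422,187). The side view agrees, and the arm is clear of the dishes.

```bash
cat > m.py <<'E'
from h import *
c=load('top0'); hsv=cv2.cvtColor(c['pixels'],cv2.COLOR_RGB2HSV)
P=cloud(c)
for n,u,v,zt in[('small',257,187,.01),('square',296,232,.01),('large',336,186,.01),('medium',374,242,.01),('pad',422,187,.003),('nut',338,237,.012)]:
    r=24; h=hsv[v-r:v+r,u-r:u+r].astype(int)
    H,S,V=h[...,0],h[...,1],h[...,2]
    if n=='pad': m=V<75
    elif n=='nut': m=V<150; m[:, :12]=0; m[:,36:]=0; m[:12]=0;m[36:]=0
    else: m=(S>110)&((H<25)|(H>170))
    m=m.astype(np.uint8); k,l,st,ce=cv2.connectedComponentsWithStats(m)
    i=1+np.argmax(st[1:,4]); cn,_=cv2.findContours((l==i).astype(np.uint8),cv2.RETR_EXTERNAL,cv2.CHAIN_APPROX_NONE)
    hull=cv2.convexHull(max(cn,key=len)); rc=cv2.minAreaRect(hull) 
    w=plane(c,hull.reshape(-1,2)+[u-r,v-r],zt)[:,:2].astype(np.float32)
    if n in('square','pad'): print(n,cv2.minAreaRect(w))
    else: print(n,cv2.fitEllipse(w) if len(w)>5 else cv2.minEnclosingCircle(w))
    q=P[v-r:v+r,u-r:u+r].reshape(-1,3); 
    for lo,hi in((.017,.033),(.033,.06)):
        s=q[(q[:,2]>lo)&(q[:,2]<hi)]
        if len(s)>3: print('   ',lo,len(s),s.mean(0).round(4),np.ptp(s,axis=0).round(3))
E
python3 m.py
python3 - <<'E'
from h import *
c=load('top0');i=cv2.resize(c['pixels'][150:280,220:460],None,fx=3.3,fy=3.3,interpolation=cv2.INTER_CUBIC)
cv2.imwrite('pics/crop0.png',i[:,:,::-1])
E
```

```text
small ((0.6075530052185059, 0.2671405076980591), (0.05714106187224388, 0.05747109651565552), 22.3466739654541)
    0.017 168 [0.6088 0.2697 0.0207] [0.044 0.041 0.008]
    0.033 35 [0.6087 0.2698 0.0383] [0.016 0.016 0.008]
square ((0.4859716296195984, 0.1581563949584961), (0.0739622563123703, 0.07417333126068115), 23.884296417236328)
    0.017 73 [0.487  0.1615 0.0194] [0.032 0.029 0.014]
    0.033 19 [0.4865 0.1604 0.0361] [0.011 0.011 0.005]
large ((0.612778902053833, 0.04766818881034851), (0.08009570091962814, 0.08087567985057831), 43.849021911621094)
    0.017 258 [0.6144 0.0489 0.0274] [0.046 0.047 0.014]
medium ((0.46246084570884705, -0.049427490681409836), (0.06621921062469482, 0.06875059008598328), 29.366300582885742)
    0.017 292 [ 0.4615 -0.05    0.024 ] [0.054 0.055 0.011]
    0.033 55 [ 0.461  -0.051   0.0418] [0.018 0.022 0.012]
pad ((0.6414802670478821, -0.19369325041770935), (0.057749051600694656, 0.031011225655674934), 62.43504333496094)
nut ((0.4772672653198242, 0.03925284743309021), 0.005497260484844446)
```

View pics/crop0.png

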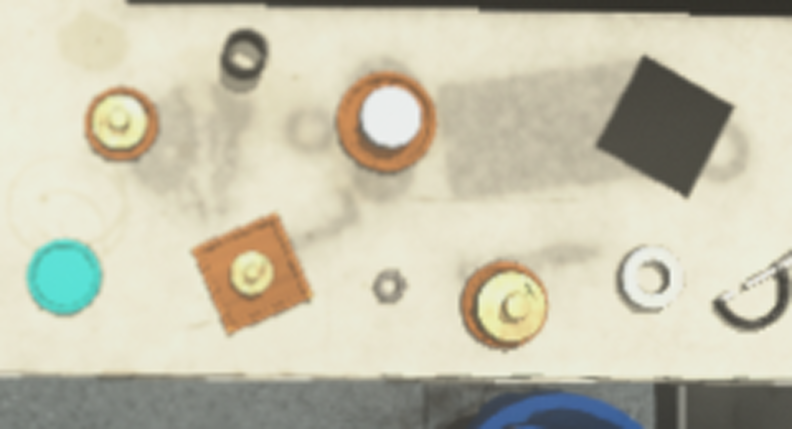

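The crop shows the pad centre at about (421.5,188) in the full image, which my mask had missed. The disc and the large weight stand off-centre in their dishes. The nut is at about (338,237), clear of everything. I'll move above the disc first.

Emit:
carry_out --motion "0.02 -0.02 0 0 0 0 0;0.04 -0.04 0 0 0 0 0;0.04 -0.04 0 0 0 0 0;0.04 -0.04 0 0 0 0 0;0.04 -0.04 0 0 0 0 0;0.04 -0.04 0 0 0 0 0;0.04 -0.04 0 0 0 0 0;0.04 -0.04 0 0 0 0 0;0.04 -0.04 0 0 0 0 0;0.04 -0.04 0 0 0 0 0;0.04 -0.04 0 0 0 0 0;0.04 -0.04 0 0 0 0 0;0.02 -0.025 0 0 0 0 0;0 0 0 0 0 0 0;0 0 0 0 0 0 0" --grip_force 30

```text
time_s: 1.35
ee_pos: [0.4983, 0.1632, 0.2048]
eef_rot: [-3.141, -0.001, 2.893]
force: [-0.2, 0.4, -0.2]
grip_width: 0.0938
grip_force: 0.0
```

```bash
python3 - <<'E'
from h import *
c=shot('wrist','w1'); P=cloud(c); print(c['position'])
z=P[...,2]; s=P[(z>.022)&(z<.034)&(abs(P[...,0]-.614)<.04)&(abs(P[...,1]-.05)<.04)]
print(len(s),s.mean(0),(s.min(0)+s.max(0))/2,np.ptp(s,axis=0))
print(plane(load('top0'),[[421.5,188.2]],.003), ctrl.get_obs()['ee_pos'],ctrl.get_obs()['eef_rot'])
E
```

```text
[0.41835318 0.18334067 0.38376516]
870 [0.61238764 0.04559818 0.02718566] [0.61361176 0.04472582 0.02579923] [0.0483851  0.04950121 0.00735835]
[[ 0.61234047 -0.19131839  0.003     ]] [0.49769966 0.16423078 0.20501656] [-3.14128517e+00 -9.39578968e-04  2.89472034e+00]
```

View pics/w1.png

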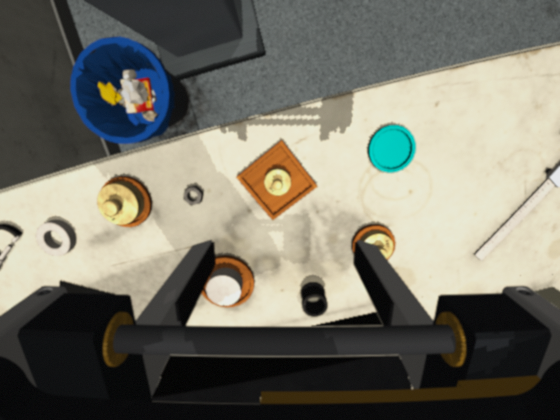

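The wrist view shows the disc in the large dish at about (226,285). The small weight is at (278,182), the large weight at (119,202), and the nut at (193,194). The move fell short because of the joint-speed cap, so I'll complete it with smaller rows.

Emit:
carry_out --motion "0.02 -0.02 -0.01 0 0 0 0;0.025 -0.025 -0.02 0 0 0 0;0.025 -0.025 -0.02 0 0 0 0;0.025 -0.025 -0.02 0 0 0 0;0.0208 -0.022 -0.015 0 0 0 0;0 0 0 0 0 0 0;0 0 0 0 0 0 0;0 0 0 0 0 0 0"

```text
time_s: 2.07
ee_pos: [0.6132, 0.0489, 0.1208]
eef_rot: [3.141, -0.0, 2.897]
force: [0.4, 0.5, -0.0]
grip_width: 0.094
grip_force: 0.0
```

```bash
cat > w.py <<'E'
from h import *
import sys
f,x,y,r,lo,hi=sys.argv[1],*map(float,sys.argv[2:])
c=shot('wrist',f); P=cloud(c)
z=P[...,2]; s=P[(z>lo)&(z<hi)&(np.hypot(P[...,0]-x,P[...,1]-y)<r)]
if len(s):print(len(s),s.mean(0),(s.min(0)+s.max(0))/2,np.ptp(s,axis=0))
o=ctrl.get_obs(); print(o['ee_pos'],o['eef_rot'])
E
python3 w.py w2 .613 .047 .04 .022 .034
```

```text
1886 [0.61311897 0.04522531 0.02738223] [0.61424155 0.04496693 0.02585608] [0.04893842 0.04876165 0.00750319]
[0.61332324 0.0490042  0.12137654] [3.14120071e+00 8.99333086e-04 2.89753046e+00]
```

Emit:
carry_out --motion "0 -0.003 -0.02 0 0 0 0;0 0 -0.03 0 0 0 0;0 0 -0.03 0 0 0 0;0 0 -0.017 0 0 0 0;0 0 -0.01 0 0 0 0;0 0 0 0 0 0 0;0 0 0 0 0 0 0;0 0 0 0 0 0 255;0 0 0 0 0 0 255;0 0 0 0 0 0 255;0 0 0 0 0 0 255;0 0 0 0 0 0 255;0 0 0 0 0 0 255;0 0 0 0 0 0 255;0 0 0 0 0 0 255" --grip_force 30

```text
time_s: 3.37
ee_pos: [0.6138, 0.0444, 0.0135]
eef_rot: [3.141, 0.0, 2.896]
force: [-0.7, 0.8, 0.4]
grip_width: 0.0487
grip_force: 30.0
```

Emit:
carry_out --motion "0 0 0.015 0 0 0 255;0 0 0.03 0 0 0 255;0 -0.02 0.03 0 0 0 255;0 -0.03 0 0 0 0 255;0 -0.03 0 0 0 0 255;0 -0.03 0 0 0 0 255;0 -0.03 0 0 0 0 255;0 -0.03 0 0 0 0 255;0 -0.03 0 0 0 0 255;0 -0.02 0 0 0 0 255;0 -0.01 0 0 0 0 255;0 0 0 0 0 0 255;0 0 0 0 0 0 255"

```text
time_s: 4.45
ee_pos: [0.6135, -0.185, 0.088]
eef_rot: [3.141, -0.001, 2.895]
force: [-0.7, -0.2, -2.9]
grip_width: 0.0482
grip_force: 30.0
```

```bash
python3 w.py w3 .612 -.187 .04 .05 .1
```

```text
879 [ 0.59708034 -0.18123467  0.09136862] [ 0.6087353  -0.18343865  0.08893872] [0.03901253 0.06926766 0.02209727]
[ 0.6136791  -0.1844136   0.08814614] [ 3.14126836e+00 -7.06185987e-04  2.89643352e+00]
```

View pics/w3.png

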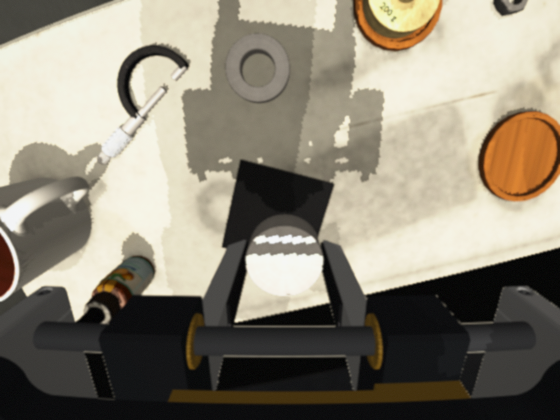

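The disc is held upright at (284,260). The pad's visible far edge runs from (243,160) to (333,183), and the empty large dish is at about (524,156).

```bash
python3 - <<'E'
from h import *
c=load('w3'); A,B=plane(c,[[243,160],[333,183]],.003)[:,:2]
d=B-A; print(A,B,np.linalg.norm(d)); n=np.array([-d[1],d[0]])/np.linalg.norm(d)
for s in(1,-1): print((A+B)/2+s*.045*n)
h=cv2.cvtColor(c['pixels'],cv2.COLOR_RGB2HSV).astype(int); m=((h[...,1]>110)&(h[...,0]<25)).astype(np.uint8); m[:,:460]=0;m[:95]=0;m[210:]=0
cn=max(cv2.findContours(m,cv2.RETR_EXTERNAL,cv2.CHAIN_APPROX_NONE)[0],key=len).reshape(-1,2)
w=plane(c,cn,.01)[:,:2]; w=w[cn[:,0]<557]
# circle fit
s=np.linalg.lstsq(np.c_[2*w,np.ones(len(w))],(w**2).sum(1),rcond=None)[0]; print(s[:2],np.sqrt(s[2]+s[0]**2+s[1]**2))
E
```

```text
[ 0.55468435 -0.20890797] [ 0.59528666 -0.13418725] 0.08503960485175613
[ 0.53544589 -0.15006228]
[ 0.61452511 -0.19303294]
[0.61199903 0.04058094] 0.041764544839251086
```

Emit:
carry_out --motion "0 -0.006 -0.02 0 0 0 255;0 0 -0.03 0 0 0 255;0 0 -0.017 0 0 0 255;0 0 -0.006 0 0 0 255;0 0 -0.002 0 0 0 255;0 0 0 0 0 0 255;0 0 0 0 0 0 255;0 0 0 0 0 0 0;0 0 0 0 0 0 0;0 0 0 0 0 0 0;0 0 0 0 0 0 0;0 0 0 0 0 0 0;0 0 0.02 0 0 0 0;0 0 0.03 0 0 0 0;0 0 0.03 0 0 0 0;0 0 0.02 0 0 0 0;0 0 0 0 0 0 0"

```text
time_s: 5.92
ee_pos: [0.6155, -0.1923, 0.1186]
eef_rot: [-3.141, 0.007, 2.896]
force: [-0.1, 0.1, 0.9]
grip_width: 0.0941
grip_force: 0.0
```

```bash
python3 w.py w4 .612 -.187 .04 .021 .034
```

```text
1924 [ 0.61345158 -0.19121862  0.02636419] [ 0.61428572 -0.19135835  0.02493842] [0.04922571 0.04844445 0.00784444]
[ 0.61466433 -0.19200573  0.11587801] [-3.14112055  0.00422525  2.89576286]
```

Emit:
carry_out --motion "-0.02 0.02 0 0 0 0 0;-0.0267 0.0243 0 0 0 0 0;-0.0267 0.0243 0 0 0 0 0;-0.0267 0.0243 0 0 0 0 0;-0.0267 0.0243 0 0 0 0 0;-0.0267 0.0243 0 0 0 0 0;0 0 0 0 0 0 0;0 0 0 0 0 0 0;0 0 0 0 0 0 0"

```text
time_s: 6.72
ee_pos: [0.4605, -0.0503, 0.1131]
eef_rot: [-3.142, -0.0, 2.896]
force: [0.1, -0.2, -0.9]
grip_width: 0.0941
grip_force: 0.0
```

```bash
python3 w.py w5 .461 -.05 .03 .035 .05
```

```text
430 [ 0.4589643  -0.05364042  0.04204436] [ 0.45977231 -0.0539272   0.04036455] [0.02074866 0.02146645 0.00824747]
[ 0.46070883 -0.05059511  0.11310318] [-3.14148081e+00 -1.73856783e-04  2.89544913e+00]
```

View pics/w5.png

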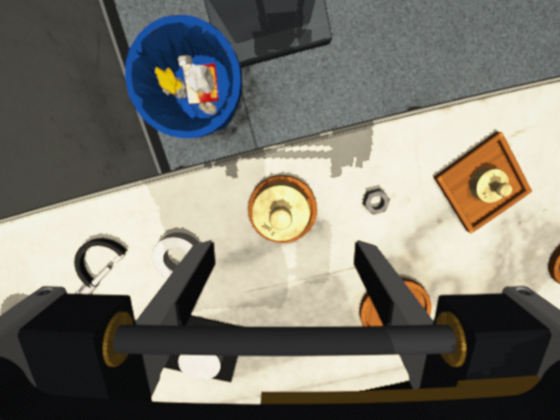

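The knob is at (281,215), nearly centred between the fingers. The nut at (375,200) is clear of the fingers.

Emit:
carry_out --motion "-0.001 -0.003 -0.02 0 0 0 0;0 0 -0.03 0 0 0 60;0 0 -0.02 0 0 0 100;0 0 -0.01 0 0 0 100;0 0 0 0 0 0 100;0 0 0 0 0 0 255;0 0 0 0 0 0 255;0 0 0 0 0 0 255;0 0 0 0 0 0 255;0 0 0 0 0 0 255;0 0 0 0 0 0 255;0 0 0 0 0 0 255;0 0 0 0 0 0 255" --grip_force 40

```text
time_s: 7.85
ee_pos: [0.4593, -0.0533, 0.0336]
eef_rot: [-3.141, 0.0, 2.896]
force: [-0.1, -0.2, -2.0]
grip_width: 0.0189
grip_force: 40.0
```

Emit:
carry_out --motion "0 0 0.015 0 0 0 255;0 0 0.03 0 0 0 255;0.01 0.008 0.02 0 0 0 255;0.024 0.015 0 0 0 0 255;0.024 0.015 0 0 0 0 255;0.024 0.015 0 0 0 0 255;0.024 0.015 0 0 0 0 255;0.024 0.015 0 0 0 0 255;0.023 0.015 0 0 0 0 255;0 0 0 0 0 0 255;0 0 0 0 0 0 255;0 0 0 0 0 0 255"

```text
time_s: 8.85
ee_pos: [0.6114, 0.0447, 0.0976]
eef_rot: [-3.141, -0.002, 2.896]
force: [-1.1, 0.9, -3.7]
grip_width: 0.0188
grip_force: 40.0
```

```bash
python3 w.py w6 .612 .045 .035 .075 .095
```

```text
2632 [0.60313803 0.04656779 0.08717729] [0.61314137 0.04398455 0.08441358] [0.05608916 0.05475759 0.01878605]
[0.61136745 0.04442828 0.0979411 ] [-3.14114888e+00 -1.33739850e-03  2.89547374e+00]
```

View pics/w6.png

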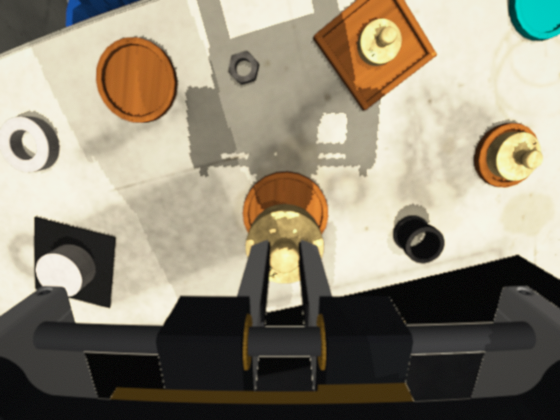

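The large weight hangs upright over the large dish, whose rim arc spans (243–328, 172–240). The empty medium dish is at (137,79), the square dish at (376,50), and the small dish at (508,154).

```bash
cat > fit.py <<'E'
from h import *
def fit(f,box,z=.01):
    c=load(f); h=cv2.cvtColor(c['pixels'],cv2.COLOR_RGB2HSV).astype(int); u0,v0,u1,v1=box
    m=((h[...,1]>120)&(h[...,0]<25)).astype(np.uint8); k=np.zeros_like(m); k[v0:v1,u0:u1]=m[v0:v1,u0:u1]
    cn=max(cv2.findContours(k,cv2.RETR_EXTERNAL,cv2.CHAIN_APPROX_NONE)[0],key=len).reshape(-1,2)
    cn=cn[(cn[:,1]<v1-2)&(cn[:,0]<u1-2)&(cn[:,0]>u0+1)&(cn[:,1]>v0+1)]; w=plane(c,cn,z)[:,:2]
    s=np.linalg.lstsq(np.c_[2*w,np.ones(len(w))],(w**2).sum(1),rcond=None)[0]
    return s[:2].round(4),np.sqrt(s[2]+s[0]**2+s[1]**2).round(4),cv2.minAreaRect(w.astype(np.float32))
E
python3 - <<'E'
from fit import *
print('L',fit('w6',(225,160,345,207))[:2]);print('M',fit('w6',(85,25,190,135))[:2]);print('sq',fit('w6',(300,0,450,120)));print('S',fit('w6',(465,110,560,200))[:2])
E
```

```text
L (array([0.6114, 0.0451]), np.float64(0.0402))
M (array([ 0.4629, -0.0517]), np.float64(0.0352))
sq (array([0.4883, 0.1538]), np.float64(0.0427), ((0.4866790771484375, 0.15432576835155487), (0.07554364204406738, 0.07707498222589493), 24.099552154541016))
S (array([0.6067, 0.2608]), np.float64(0.027))
```

Emit:
carry_out --motion "0 0 -0.02 0 0 0 255;0 0 -0.025 0 0 0 255;0 0 -0.012 0 0 0 255;0 0 -0.005 0 0 0 255;0 0 -0.002 0 0 0 255;0 0 0 0 0 0 255;0 0 0 0 0 0 100;0 0 0 0 0 0 100;0 0 0 0 0 0 100;0 0 0 0 0 0 100;0 0 0.02 0 0 0 50;0 0 0.03 0 0 0 0;0 0 0.03 0 0 0 0;0 0 0.02 0 0 0 0;0 0 0 0 0 0 0;0 0 0 0 0 0 0"

```text
time_s: 10.23
ee_pos: [0.6127, 0.0449, 0.1356]
eef_rot: [3.141, 0.002, 2.896]
force: [0.3, 0.5, -0.0]
grip_width: 0.0818
grip_force: 0.0
```

Emit:
carry_out --motion "0 0.02 0 0 0 0 0;0 0.03 0 0 0 0 0;0 0.03 0 0 0 0 0;0 0.03 0 0 0 0 0;0 0.03 0 0 0 0 0;0 0.03 0 0 0 0 0;0 0.03 0 0 0 0 0;-0.003 0.02 0 0 0 0 0;0 0 0 0 0 0 0;0 0 0 0 0 0 0;0 0 0 0 0 0 0"

```text
time_s: 11.15
ee_pos: [0.6091, 0.264, 0.1334]
eef_rot: [-3.141, -0.001, 2.895]
force: [-0.5, -0.5, 0.3]
grip_width: 0.0943
grip_force: 0.0
```

```bash
python3 w.py w7 .608 .266 .03 .031 .05
python3 - <<'E'
from fit import *
c=load('w7');P=cloud(c);z=P[...,2]; s=P[(z>.03)&(z<.06)&(np.hypot(P[...,0]-.612,P[...,1]-.045)<.03)]
print('Lknob',len(s),s.mean(0) if len(s) else 0)
E
```

```text
224 [0.60678306 0.26722113 0.0379668 ] [0.60727464 0.26701021 0.03659664] [0.01644249 0.01649784 0.00746293]
[0.60923509 0.26371246 0.13376708] [-3.14083350e+00 -8.15258804e-04  2.89485484e+00]
Lknob 331 [0.6136181  0.04705874 0.04092844]
```

View pics/w7.png

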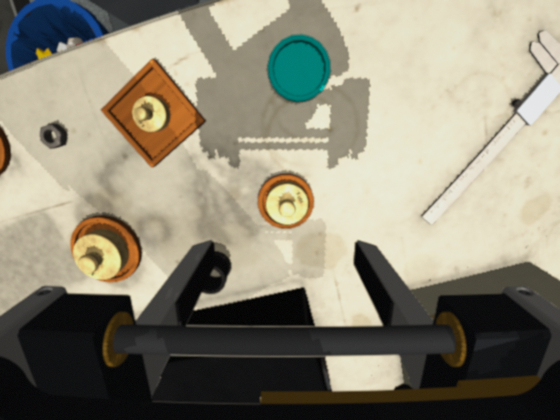

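The medium weight's knob is at (288,205). The large weight stands in its dish at (103,248). A dark cylinder at (217,270) lies near the left finger, so I'll check how far it is.

```bash
python3 - <<'E'
from fit import *
P=cloud(load('w6'));z=P[...,2]; s=P[(z>.015)&(z<.1)&(abs(P[...,0]-.65)<.05)&(abs(P[...,1]-.16)<.04)]
print(len(s),s.min(0),s.max(0))
P=cloud(load('top0'));z=P[...,2]; s=P[(z>.015)&(z<.1)&(abs(P[...,0]-.65)<.05)&(abs(P[...,1]-.16)<.04)]
print(len(s),s.min(0),s.max(0))
print('S',fit('w7',(245,160,330,240))[:2]);print('sq',fit('w7',(90,50,215,175))); print('L',fit('w7',(60,205,150,270))[:2])
E
```

```text
1132 [0.64649218 0.14542557 0.01502114] [0.68344529 0.18226761 0.03622565]
84 [0.6481556  0.15038438 0.01523344] [0.68459938 0.1853907  0.03843617]
S (array([0.607 , 0.2652]), np.float64(0.0297))
sq (array([0.4862, 0.157 ]), np.float64(0.0437), ((0.48646029829978943, 0.15692958235740662), (0.07655636966228485, 0.07686376571655273), 24.108644485473633))
L (array([0.6069, 0.0498]), np.float64(0.0348))
```

Emit:
carry_out --motion "-0.002 0.003 -0.02 0 0 0 60;0 0 -0.03 0 0 0 100;0 0 -0.03 0 0 0 100;0 0 -0.015 0 0 0 100;0 0 -0.009 0 0 0 100;0 0 0 0 0 0 100;0 0 0 0 0 0 255;0 0 0 0 0 0 255;0 0 0 0 0 0 255;0 0 0 0 0 0 255;0 0 0 0 0 0 255;0 0 0 0 0 0 255;0 0 0 0 0 0 255;0 0 0 0 0 0 255" --grip_force 30

```text
time_s: 12.37
ee_pos: [0.6073, 0.2678, 0.0306]
eef_rot: [-3.142, 0.0, 2.896]
force: [-0.4, -2.0, 1.8]
grip_width: 0.0147
grip_force: 30.0
```

Emit:
carry_out --motion "0 0 0.015 0 0 0 255;0 0 0.03 0 0 0 255;0 -0.01 0.03 0 0 0 255;-0.01 -0.02 0 0 0 0 255;-0.015 -0.03 0 0 0 0 255;-0.015 -0.03 0 0 0 0 255;-0.015 -0.03 0 0 0 0 255;-0.015 -0.03 0 0 0 0 255;-0.015 -0.03 0 0 0 0 255;-0.015 -0.03 0 0 0 0 255;-0.015 -0.03 0 0 0 0 255;-0.015 -0.03 0 0 0 0 255;-0.015 -0.03 0 0 0 0 255;0 -0.02 0 0 0 0 255;0 0 0 0 0 0 255;0 0 0 0 0 0 255;0 0 0 0 0 0 255"

```text
time_s: 13.78
ee_pos: [0.4623, -0.0517, 0.1054]
eef_rot: [3.141, -0.0, 2.896]
force: [-0.3, 0.2, -2.9]
grip_width: 0.0144
grip_force: 30.0
```

```bash
python3 w.py w8 .4625 -.052 .03 .075 .098
```

```text
1623 [ 0.45295553 -0.0497939   0.09338848] [ 0.4628717  -0.05163393  0.08841915] [0.04423102 0.04253775 0.0190685 ]
[ 0.46230142 -0.05148738  0.10534292] [ 3.14148666e+00 -2.13940055e-04  2.89641195e+00]
```

View pics/w8.png

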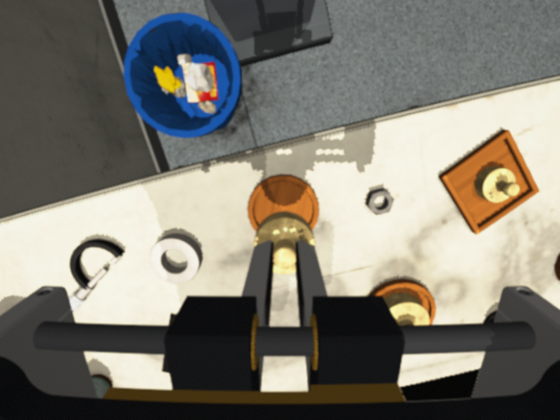

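The medium weight hangs upright over the medium dish, whose rim shows at (284,205). The nut at (378,201) has not moved. I'll lower the weight.

Emit:
carry_out --motion "0 0 -0.02 0 0 0 255;0 0 -0.03 0 0 0 255;0 0 -0.017 0 0 0 255;0 0 -0.005 0 0 0 255;0 0 -0.0025 0 0 0 255;0 0 0 0 0 0 255;0 0 0 0 0 0 100;0 0 0 0 0 0 100;0 0 0 0 0 0 100;0 0 0 0 0 0 100;0 0 0.02 0 0 0 100;0 0 0.03 0 0 0 100;0 0 0.03 0 0 0 100;0 0 0.01 0 0 0 100;0 0 0 0 0 0 100;0 0 0 0 0 0 100"

```text
time_s: 15.17
ee_pos: [0.4622, -0.0521, 0.1207]
eef_rot: [3.142, 0.001, 2.896]
force: [0.3, 0.1, -0.1]
grip_width: 0.0574
grip_force: 0.0
```

Emit:
carry_out --motion "0 0.02 0 0 0 0 100;0.003 0.03 0 0 0 0 100;0.004 0.03 0 0 0 0 100;0.004 0.03 0 0 0 0 100;0.004 0.03 0 0 0 0 100;0.004 0.03 0 0 0 0 100;0.004 0.03 0 0 0 0 100;0 0.01 0 0 0 0 100;0 0 0 0 0 0 100;0 0 0 0 0 0 100;0 0 0 0 0 0 100"

```text
time_s: 16.08
ee_pos: [0.4849, 0.1567, 0.1202]
eef_rot: [-3.141, -0.001, 2.895]
force: [-0.2, -0.1, -0.3]
grip_width: 0.0571
grip_force: 0.0
```

```bash
python3 w.py w9 .486 .158 .03 .027 .05
python3 - <<'E'
from fit import *
c=load('w9');P=cloud(c);z=P[...,2]; s=P[(z>.03)&(z<.06)&(np.hypot(P[...,0]-.4625,P[...,1]+.052)<.03)]
print('Mknob',len(s),s.mean(0) if len(s) else 0)
E
```

```text
151 [0.48442306 0.15767544 0.03581824] [0.48528379 0.15733898 0.03456075] [0.01275269 0.01314734 0.00713207]
[0.48504112 0.15663861 0.12049538] [-3.14108827e+00 -6.78334057e-04  2.89455797e+00]
Mknob 249 [ 0.46274959 -0.05009443  0.03756222]
```

View pics/w9.png

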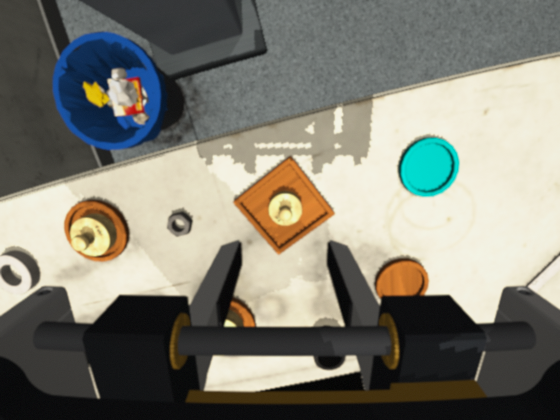

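The small weight's knob is at (285,209) in the square dish. The medium weight stands in its dish at (93,235).

Emit:
carry_out --motion "0 0.001 -0.02 0 0 0 100;0 0 -0.03 0 0 0 100;0 0 -0.028 0 0 0 100;0 0 -0.0115 0 0 0 100;0 0 -0.004 0 0 0 100;0 0 0 0 0 0 100;0 0 0 0 0 0 255;0 0 0 0 0 0 255;0 0 0 0 0 0 255;0 0 0 0 0 0 255;0 0 0 0 0 0 255;0 0 0 0 0 0 255;0 0 0 0 0 0 255;0 0 0 0 0 0 255" --grip_force 25

```text
time_s: 17.3
ee_pos: [0.4852, 0.1589, 0.0275]
eef_rot: [-3.142, -0.0, 2.896]
force: [-1.0, -0.6, 0.8]
grip_width: 0.0109
grip_force: 25.0
```

```bash
python3 - <<'E'
from fit import *
print('sq',fit('w9',(225,150,345,260))[2]);print('S',fit('w9',(365,250,445,295))[:2])
E
```

```text
sq ((0.4851432740688324, 0.155706524848938), (0.07608425617218018, 0.07598468661308289), 24.040285110473633)
S (array([0.6045, 0.2634]), np.float64(0.0302))
```

Emit:
carry_out --motion "0 0 0.015 0 0 0 255;0 0 0.03 0 0 0 255;0.01 0.01 0.03 0 0 0 255;0.02 0.018 0 0 0 0 255;0.02 0.018 0 0 0 0 255;0.02 0.018 0 0 0 0 255;0.02 0.018 0 0 0 0 255;0.02 0.015 0 0 0 0 255;0.0113 0.01 0 0 0 0 255;0 0 0 0 0 0 255;0 0 0 0 0 0 255;0 0 0 0 0 0 255"

```text
time_s: 18.3
ee_pos: [0.606, 0.2655, 0.1021]
eef_rot: [-3.141, -0.001, 2.896]
force: [-0.6, 0.1, -0.2]
grip_width: 0.0108
grip_force: 25.0
```

```bash
python3 w.py w10 .6065 .2655 .03 .07 .095
python3 - <<'E'
from fit import *
print('S',fit('w10',(235,150,335,215))[:2]);print('sq',fit('w10',(90,50,215,175))[2])
E
```

```text
907 [0.59707868 0.26661513 0.09104989] [0.60610129 0.26522671 0.08684442] [0.03391422 0.03231477 0.01626778]
[0.60601314 0.26537914 0.10236677] [-3.14123454e+00 -4.89040897e-04  2.89557035e+00]
S (array([0.6064, 0.2655]), np.float64(0.0292))
sq ((0.4865078032016754, 0.15714377164840698), (0.07644208520650864, 0.07710572332143784), 23.99785041809082)
```

View pics/w10.png

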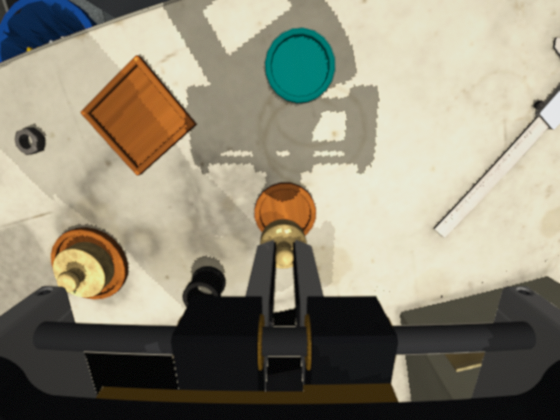

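The small weight hangs over the small dish (rim at about (285,212)), and both dish fits agree. I'll lower it, then return to the disc.

Emit:
carry_out --motion "0 0 -0.02 0 0 0 255;0 0 -0.03 0 0 0 255;0 0 -0.017 0 0 0 255;0 0 -0.005 0 0 0 255;0 0 -0.0025 0 0 0 255;0 0 0 0 0 0 255;0 0 0 0 0 0 100;0 0 0 0 0 0 100;0 0 0 0 0 0 100;0 0 0 0 0 0 100;0 0 0.02 0 0 0 100;0 0 0.03 0 0 0 100;0 0 0.03 0 0 0 100;0 0 0.02 0 0 0 0;0 0 0 0 0 0 0;0 0 0 0 0 0 0"

```text
time_s: 19.68
ee_pos: [0.6069, 0.2661, 0.1291]
eef_rot: [3.14, 0.002, 2.896]
force: [-0.5, -0.5, -1.5]
grip_width: 0.0737
grip_force: 0.0
```

Emit:
carry_out --motion "0 -0.017 0 0 0 0 0;0 -0.03 0 0 0 0 0;0 -0.03 0 0 0 0 0;0 -0.03 0 0 0 0 0;0 -0.03 0 0 0 0 0;0 -0.03 0 0 0 0 0;0 -0.03 0 0 0 0 0;0 -0.03 0 0 0 0 0;0 -0.03 0 0 0 0 0;0 -0.03 0 0 0 0 0;0 -0.03 0 0 0 0 0;0 -0.03 0 0 0 0 0;0 -0.03 0 0 0 0 0;0 -0.03 0 0 0 0 0;0 -0.03 0 0 0 0 0;0.008 -0.02 0 0 0 0 0;0 0 0 0 0 0 0;0 0 0 0 0 0 0;0 0 0 0 0 0 0"

```text
time_s: 21.27
ee_pos: [0.6138, -0.1907, 0.1268]
eef_rot: [3.141, -0.002, 2.896]
force: [0.6, -0.4, 0.4]
grip_width: 0.094
grip_force: 0.0
```

```bash
python3 w.py w11 .614 -.191 .04 .021 .034
```

```text
1813 [ 0.61340405 -0.19120302  0.02636979] [ 0.61397087 -0.19146379  0.02473921] [0.04815717 0.04844615 0.00746818]
[ 0.61400486 -0.19037014  0.1272059 ] [ 3.14138180e+00 -1.33351389e-03  2.89640850e+00]
```

Emit:
carry_out --motion "0 -0.001 -0.02 0 0 0 0;0 0 -0.03 0 0 0 0;0 0 -0.03 0 0 0 0;0 0 -0.02 0 0 0 0;0 0 -0.01 0 0 0 0;0 0 -0.0035 0 0 0 0;0 0 0 0 0 0 0;0 0 0 0 0 0 255;0 0 0 0 0 0 255;0 0 0 0 0 0 255;0 0 0 0 0 0 255;0 0 0 0 0 0 255;0 0 0 0 0 0 255;0 0 0 0 0 0 255;0 0 0 0 0 0 255" --grip_force 30

```text
time_s: 22.57
ee_pos: [0.6146, -0.1921, 0.0145]
eef_rot: [3.141, 0.0, 2.896]
force: [-0.4, 1.2, 1.3]
grip_width: 0.0483
grip_force: 30.0
```

Emit:
carry_out --motion "0 0 0.015 0 0 0 255;0 0 0.03 0 0 0 255;0 0.009 0.03 0 0 0 255;0 0.02 0 0 0 0 255;-0.012 0.03 0 0 0 0 255;-0.012 0.03 0 0 0 0 255;-0.012 0.03 0 0 0 0 255;-0.012 0.03 0 0 0 0 255;-0.012 0.03 0 0 0 0 255;-0.012 0.03 0 0 0 0 255;-0.012 0.03 0 0 0 0 255;-0.012 0.03 0 0 0 0 255;-0.012 0.03 0 0 0 0 255;-0.012 0.03 0 0 0 0 255;-0.0085 0.02 0 0 0 0 255;0 0 0 0 0 0 255;0 0 0 0 0 0 255;0 0 0 0 0 0 255"

```text
time_s: 24.07
ee_pos: [0.4861, 0.1565, 0.0893]
eef_rot: [-3.141, -0.0, 2.896]
force: [0.1, -0.5, -3.5]
grip_width: 0.0482
grip_force: 30.0
```

```bash
python3 w.py w12 .486 .157 .03 .07 .11
```

```text
5202 [0.48240231 0.15713263 0.09983028] [0.48597369 0.15878737 0.09392247] [0.04944191 0.05636278 0.03208188]
[0.4862358  0.15613973 0.08928189] [-3.14129849e+00 -2.02235477e-04  2.89510031e+00]
```

View pics/w12.png

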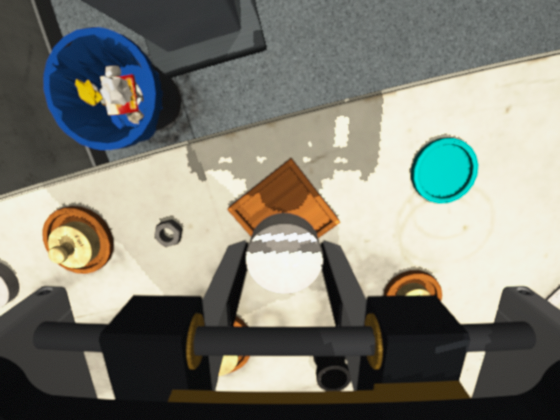

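The disc at (284,260) hangs level over the square dish (visible corner at (291,158)), and its centre matches the fit. I'll lower it, release and retreat.

Emit:
carry_out --motion "0 0 -0.02 0 0 0 255;0 0 -0.03 0 0 0 255;0 0 -0.016 0 0 0 255;0 0 -0.005 0 0 0 255;0 0 -0.0025 0 0 0 255;0 0 0 0 0 0 255;0 0 0 0 0 0 255;0 0 0 0 0 0 0;0 0 0 0 0 0 0;0 0 0 0 0 0 0;0 0 0 0 0 0 0;0 0 0 0 0 0 0;0 0 0.02 0 0 0 0;0 0 0.03 0 0 0 0;0 0 0.03 0 0 0 0;0 0 0.03 0 0 0 0;0 0 0.03 0 0 0 0;0 0 0 0 0 0 0;0 0 0 0 0 0 0"

```text
time_s: 25.7
ee_pos: [0.4866, 0.1571, 0.1573]
eef_rot: [3.14, 0.003, 2.896]
force: [-0.3, 0.4, -0.6]
grip_width: 0.0935
grip_force: 0.0
```

Emit:
carry_out --motion "-0.02 0.02 0 0 0 0 0;-0.03 0.03 0 0 0 0 0;-0.03 0.03 0 0 0 0 0;-0.03 0.03 0 0 0 0 0;-0.03 0.03 0 0 0 0 0;-0.03 0.03 0 0 0 0 0;-0.03 0.03 0 0 0 0 0;-0.03 0.03 0 0 0 0 0;-0.03 0.03 0 0 0 0 0;-0.02 0.02 0 0 0 0 0;-0.01 0.01 0 0 0 0 0;0 0 0 0 0 0 0;0 0 0 0 0 0 0;0 0 0 0 0 0 0;0 0 0 0 0 0 0;0 0 0 0 0 0 0;0 0 0 0 0 0 0;0 0 0 0 0 0 0"

```text
time_s: 27.2
ee_pos: [0.2007, 0.4423, 0.156]
eef_rot: [3.142, 0.0, 2.895]
force: [0.2, 0.9, 0.1]
grip_width: 0.0938
grip_force: 0.0
```

```bash
python3 - <<'E'
from h import *
c=shot('top','top1');P=cloud(c);z=P[...,2]
i=cv2.resize(c['pixels'][150:280,220:460],None,fx=3.3,fy=3.3,interpolation=cv2.INTER_CUBIC)
cv2.imwrite('pics/crop1.png',i[:,:,::-1])
for n,x,y in(('S',.6075,.267),('sq',.486,.158),('L',.6128,.0477),('M',.4625,-.0494)):
    s=P[(z>.017)&(z<.06)&(np.hypot(P[...,0]-x,P[...,1]-y)<.05)]; print(n,(s.mean(0)-[x,y,0]).round(4),s[:,2].max())
print(ctrl.get_obs()['ee_pos'])
E
```

```text
S [-0.0001  0.0006  0.0226] 0.04108615752725564
sq [0.0018 0.0021 0.0274] 0.032640576696143064
L [0.0016 0.0014 0.0272] 0.04756454220119277
M [0.0023 0.0009 0.0233] 0.04163624229536578
[0.20064044 0.44236922 0.15599172]
```

View pics/crop1.png

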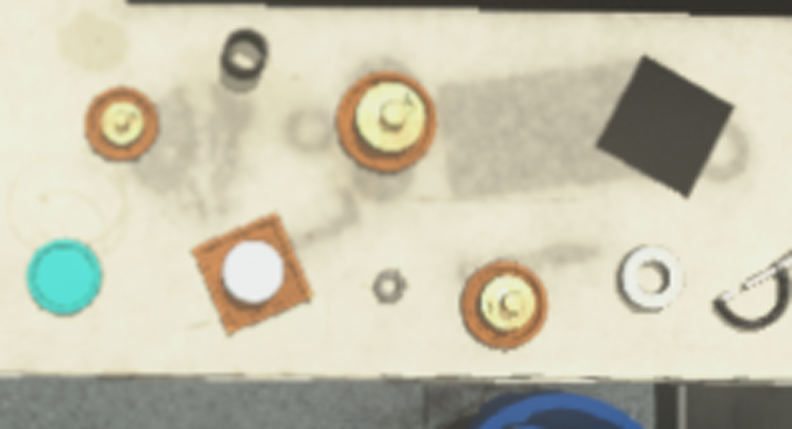

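All four pieces stand centred in their own dishes at (122,124), (390,117), (508,303) and (252,271). The nut is unmoved at (389,287).

```bash
python3 -c "
from station import ctrl
print(ctrl.hand_in())"
```

```text
the job is handed in; nothing more can be done
None
```

The job is handed in at about 27 s: the last top view shows all four pieces upright and centred in their own dishes, the nut where it was, and the arm clear; the judge's verdict wasn't shown.

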